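# Release the latched key of a lab stirrer

### The arm

A 7-joint arm with a two-finger parallel gripper is mounted at the origin on the work surface. World frame = base frame: x ahead of the robot, y to its left, z up, the work surface at z = 0. Lengths are in m, angles in degrees, forces in N, time in s.
With the tool pointing down it reaches from about 0.425 to 0.95 m from the base axis. Payload 16.7 kg.
Tool frame: the origin (TCP) lies midway between the tips of the shut fingers; the grasp point (between the pads) lies 19 mm behind it; z points along the fingers, x is the direction in which the jaws open and shut, and the axes are right-handed (so a half turn about z gives the same grasp; the last joint's range is limited). The gripper opens to 94 mm and grips with 3 to 60 N. Pads are 16 mm wide; open, the fingers measure 119 mm over their backs; the gripper's body (75 mm by 177 mm) begins 78 mm behind the grasp point.
Start: joints at [66.091, 24.414, 4.234, 92.017, -1.954, 63.644, -3.845], TCP at [0.179, -0.651, 0.173] pointing down, gripper open.
Joint ranges: [-163.25, 163.25], [-28.42, 122.38], [-70.27, 78.77], [12.13, 141.07], [-58.53, 238.53], [9.26, 117.41], [-156.51, 156.51]. Speed limits (degrees/s): [108.29, 108.29, 136.94, 136.94, 172.46, 172.46, 172.46].

### API

Orientations are given as [roll, pitch, yaw] about the fixed x, y, z axes, in that order (R = Rz(yaw) Ry(pitch) Rx(roll)).
In Python, from plant import arm gives the robot as it stands.
- The arm moves only by the tool play_rows, never from a script. Its argument "series" is text: rows parted by semicolons, each of 7 numbers parted by spaces: the turn, a rotation vector about the tool's x, y, z in rad, then the shift along the tool's x, y, z in cm, then the closure, from 0 (fully open) to 1 (shut). A call has exactly 10 rows; each row is the pose to reach, as a shift and turn from the pose commanded when the call began, along the tool's axes at that moment; what a row does not reach only later rows make up. A row lasts 1/8 s, in which the tool goes at most 62.5 mm and 10.7 degrees, less where a joint would pass 70% of its speed; a pose out of reach is approached as far as the arm can. A call with a gripper value outside its range is refused whole. The fingers move at their own pace and stop on an object; "grip_force" is the grip in N (left out, the last holds). Time passes only in rows, so rows that repeat a pose let the fingers close, or fill a call up. It gives the time, the measured TCP pose, the force and the opening at its end, in the units of the state.
- arm.state(): the state, without advancing time (a new reading comes with each control period).
- arm.snapshot(name): name is "side" or "top"; returns (picture, depth): 480x640x3 uint8, red, green, blue; 480x640 float32, m along the optical axis (not along the pixel's ray), 0 where there is no reading.
- arm.calibration(name): a dict with "fovy" (degrees; the focal length in pixels is half the picture's height over the tangent of half this angle, whatever the lens; pixels are square), "cx", "cy" (the principal point, pixels), "eye" and "orientation" of the camera in the world. Camera axes: x right, y down, z forward; pixel columns grow to the right and rows downward; lengths in m; the calibration is good to about 2 mm. A picture is of the moment at which its call begins. calibration takes no time and is no camera call.
- arm.job_done(): hands the job in, once; it reports no verdict.
The state is a dict: "clock": time; "joints": joint angles; "qd": joint speeds; "joint_efforts": joint torques, N m; "ee_pos": TCP position; "tool_rot": TCP orientation; "force": force on the tool from outside, world axes, zero at the start; "torque": the same for the moment, N m; "opening": finger opening in m.
Only numpy, scipy, OpenCV 4.12 (cv2) and the standard library are available. Lean on these libraries where they do the work, as an engineer would, in place of code of your own. Each camera call takes 0.05 s, during which the arm holds its last target.

### The job

One of the four identical green keys on the stirrer has been left latched down. With the fingertips, tap all four keys lightly, one after another from the robot's left to its right, to feel which one is firm instead of springy; only after the fourth tap press that one down hard enough to unlatch it, and let it spring up. Do not press a free key far down, and leave the glassware and boxes where they stand.

Things in the scene. Friction and masses are not known exactly. Their poses are not given: they have to be found in the camera images.
- stirrer: four-place magnetic stirrer, fixed to the bench. Origin on the bench below the middle of its key row; x to the deck, y along the key row to the left, z up. White key panel 100 (x) by 360 mm (y), top 62 mm above the bench; behind it (+x) a blue deck 130 mm deep, 55 mm high, with four steel discs; glassware up to 95 mm tall stands on it, 85 mm or more behind the key centres
- spot_1 (a point): fixed point: where the centre of the top face of the first key from the robot's left (+y end of the row) is when that key is fully up, 78 mm above the bench. It does not move with the key. Axes as the stirrer's. The key is a green square cap, 28 by 28 mm, standing 16 mm out of the panel; neighbouring keys are 52 mm apart, centre to centre
- key_1 (a joint): first key from the robot's left (+y end of the row): how far it is down, in m, 0 fully up, 0.012 at the bottom stop. While free it is springy: starts to move at 1 N, takes about 3.2 N at 5 mm and 5.5 N at 10 mm, comes up when let go, and must not be pushed further than 10 mm. It may be the latched one (see latch)
- spot_2 (a point): fixed point: where the centre of the top face of the second key from the left is when that key is fully up, 78 mm above the bench. It does not move with the key. Axes as the stirrer's. The key is a green square cap, 28 by 28 mm, standing 16 mm out of the panel; neighbouring keys are 52 mm apart, centre to centre
- key_2 (a joint): second key from the left: how far it is down, in m, 0 fully up, 0.012 at the bottom stop. While free it is springy: starts to move at 1 N, takes about 3.2 N at 5 mm and 5.5 N at 10 mm, comes up when let go, and must not be pushed further than 10 mm. It may be the latched one (see latch)
- spot_3 (a point): fixed point: where the centre of the top face of the third key from the left is when that key is fully up, 78 mm above the bench. It does not move with the key. Axes as the stirrer's. The key is a green square cap, 28 by 28 mm, standing 16 mm out of the panel; neighbouring keys are 52 mm apart, centre to centre
- key_3 (a joint): third key from the left: how far it is down, in m, 0 fully up, 0.012 at the bottom stop. While free it is springy: starts to move at 1 N, takes about 3.2 N at 5 mm and 5.5 N at 10 mm, comes up when let go, and must not be pushed further than 10 mm. It may be the latched one (see latch)
- spot_4 (a point): fixed point: where the centre of the top face of the fourth key, at the right (-y) end is when that key is fully up, 78 mm above the bench. It does not move with the key. Axes as the stirrer's. The key is a green square cap, 28 by 28 mm, standing 16 mm out of the panel; neighbouring keys are 52 mm apart, centre to centre
- key_4 (a joint): fourth key, at the right (-y) end: how far it is down, in m, 0 fully up, 0.012 at the bottom stop. While free it is springy: starts to move at 1 N, takes about 3.2 N at 5 mm and 5.5 N at 10 mm, comes up when let go, and must not be pushed further than 10 mm. It may be the latched one (see latch)
- latch (a joint): catch hidden in the panel: 0 while it holds one key (any of the four) latched, 0.005 to 0.014 once released. The latched key looks the same but stands 2 mm lower and feels firm: gives less than 1 mm below 8 N. Pressed with 9 to 14 N it gives way, is unlatched when about 8 mm down (press it to the bottom stop), and springs fully up when let go
- beaker: open glass beaker, 68 mm across, 85 mm tall, on the deck; bystander, leave where it is. Origin at the centre of its underside
- amber_jar: amber jar with a black lid, 60 mm across, 95 mm tall, on the deck; bystander, leave where it is. Origin at the centre of its underside
- blue_cap_bottle: clear bottle with a blue cap, 64 mm across, 150 mm tall, on the bench beyond the left end of the stirrer; bystander, leave where it is. Origin at the centre of its underside
- dropper_bottle: small bottle with a white cap, 40 mm across, 85 mm tall, beyond the right end of the stirrer; bystander, leave where it is. Origin at the centre of its underside
- petri_dish: covered dish, 94 mm across, 15 mm tall, on the bench on the robot's side of the key panel, left; bystander, leave where it is. Origin at the centre of its underside
- slide_box: blue box 40 by 85 by 30 mm, on the bench on the robot's side of the key panel, right; bystander, leave where it is. Origin at the centre of its underside

How it is judged (in metres and radians):
On the way, in this order (a step that is already met when the one before it is completed fails the run):
1. the first key from the robot's left (+y end of the row) is tapped with the fingers, the latched key still being latched (contact force between the fingers and key_1 above 0.4 N and value of joint latch below 0.003 m).
2. the second key from the left is tapped with the fingers, the latched key still being latched (contact force between the fingers and key_2 above 0.4 N and value of joint latch below 0.003 m).
3. the third key from the left is tapped with the fingers, the latched key still being latched (contact force between the fingers and key_3 above 0.4 N and value of joint latch below 0.003 m).
4. the fourth key, at the right (-y) end is tapped with the fingers, the latched key still being latched (contact force between the fingers and key_4 above 0.4 N and value of joint latch below 0.003 m).
5. after the four taps, the latched key is released and all four keys stand fully up (value of joint latch above 0.0045 m and value of joint each of key_1, key_2, key_3, key_4 below 0.001 m), for 0.2 s.
At the end, for the whole second after the job is handed in: the catch is released (latch above 4.5 mm), all four keys stand fully up (each less than 1 mm down), and every bystander is within 15 mm of where it began (all of step 5 and distance of each of beaker, amber_jar, blue_cap_bottle, dropper_bottle, petri_dish, slide_box from where it was at the start of the episode below 0.015 m); the robot touches nothing.
It fails at once if a free key is pressed more than 10 mm down while another key is latched ((value of joint key_1 above 0.01 m and value of joint any of key_2, key_3, key_4 above 0.001 m) or (value of joint key_2 above 0.01 m and value of joint any of key_1, key_3, key_4 above 0.001 m) or (value of joint key_3 above 0.01 m and value of joint any of key_1, key_2, key_4 above 0.001 m) or (value of joint key_4 above 0.01 m and value of joint any of key_1, key_2, key_3 above 0.001 m)).
It fails at once if a bystander is moved or lifted by more than 15 mm (distance of any of beaker, amber_jar, blue_cap_bottle, dropper_bottle, petri_dish, slide_box from where it was at the start of the episode above 0.015 m).
It also fails if it takes over 54 s, if anything falls off the work surface, if the arm or the gripper's body presses on something with over 40 N, if the wrist force passes 120 N, or if a joint passes its speed limit or range.

## Working session

There is one attempt and no reset: what is moved stays moved. The work goes in short steps, Python scripts to look and compute and a tool call to move; the robot and the scene stay as the last step left them, time stands still between calls to the robot, and variables do not carry over. Pictures are saved under pics/ and viewed, and the job is handed in when it is done.

Besides the shell and the picture viewer there is one more tool, called after "Emit:" as name(argument=value, ...) on one line, values as JSON. play_rows: Moves the arm, as the interface text tells. Its arguments: {"type":"object","properties":{"series":{"type":"string"},"grip_force":{"type":"number"}},"required":["series"]}

```bash
mkdir -p pics; ls; python3 - <<'E'
from plant import arm
import cv2
for n in("top","side"):
    p,d=arm.snapshot(n); cv2.imwrite(f"pics/{n}0.png",p[:,:,::-1]); 
    import numpy as np; np.savez(f"{n}0.npz",p=p,d=d); print(arm.calibration(n))
print(arm.state())
E
```

```text
pics
{'fovy': 49.45269636866565, 'cx': 315.67702670320296, 'cy': 241.57993400895091, 'eye': array([0.44918235, 0.07395943, 1.0971453 ]), 'orientation': array([-176.16772168,   -1.86605237,  -90.70369663])}
{'fovy': 46.83346071550868, 'cx': 312.2402820052012, 'cy': 247.63991549885608, 'eye': array([0.46922835, 0.80526136, 0.68261771]), 'orientation': array([-129.95106562,    0.62157677, -175.39546598])}
{'clock': 0.1, 'joints': array([66.09069179, 24.44640957,  4.23231429, 92.04748727, -1.95530847,
       63.64211243, -3.84361339]), 'qd': array([-0.06353161, -0.09173142, -0.01020441, -0.13816176, -0.1263388 ,
        0.0004209 ,  0.03970348]), 'joint_efforts': array([ 1.00115390e-02, -9.37457514e+01,  3.67844716e+00, -4.55036366e+01,
       -4.84266446e-02,  1.67204003e-02,  1.32336336e-04]), 'ee_pos': array([ 0.17847132, -0.650548  ,  0.17285047]), 'tool_rot': array([ 1.79996526e+02,  6.37405423e-02, -7.46587215e+01]), 'force': array([0.52439032, 0.51014996, 0.16776235]), 'torque': array([ 0.01036902,  0.01370755, -0.00266462]), 'opening': 0.0939742801256245}
```

View pics/top0.png

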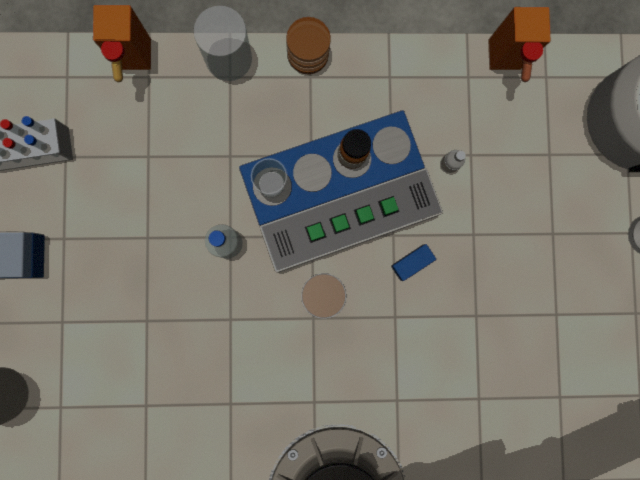

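View pics/side0.png

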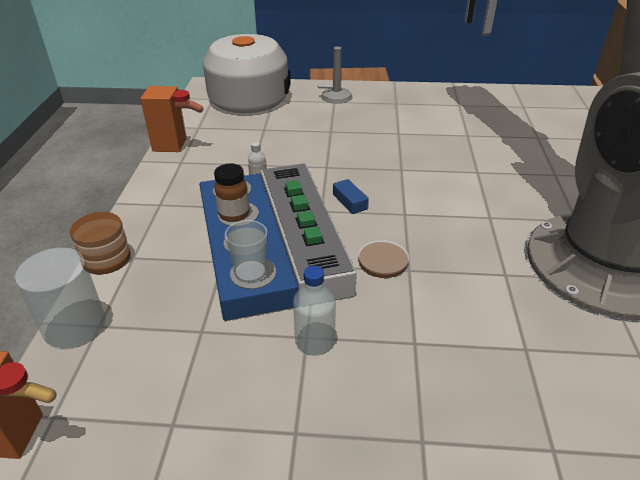

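The top view shows the four keys at about (316,231), (341,223), (365,214) and (389,206). The row is turned about 19°. The beaker (270,178) and amber jar (355,148) are on the deck, the bottle is at the left end, and the dish (324,295) and slide box (414,262) are in front. Next I'll measure these positions.

```bash
cat > h.py <<'E'
import numpy as np, cv2
from scipy.spatial.transform import Rotation as R
def ray(c,u,v):
    f=240/np.tan(np.radians(c['fovy']/2))
    return R.from_euler('xyz',c['orientation'],degrees=True).apply(np.c_[(u-c['cx'])/f,(v-c['cy'])/f,np.ones(len(u))])
def atz(c,u,v,z):
    r=ray(c,u,v); return c['eye']+r*((z-c['eye'][2])/r[:,2])[:,None]
def atd(c,u,v,d): return c['eye']+ray(c,u,v)*d[:,None]
def world(c,d):
    v,u=np.mgrid[:480,:640]; return atd(c,u.ravel().astype(float),v.ravel().astype(float),d.ravel()).reshape(480,640,3)
E
python3 - <<'E'
from plant import arm
from h import *
for n in("top","side"):
    z=np.load(n+"0.npz");p,d=z['p'],z['d'];c=arm.calibration(n);W=world(c,d)
    hsv=cv2.cvtColor(p,cv2.COLOR_RGB2HSV)
    m=((hsv[...,0]>50)&(hsv[...,0]<75)&(hsv[...,1]>130)&(hsv[...,2]>70)).astype(np.uint8)
    k,l,s,ce=cv2.connectedComponentsWithStats(m)
    C=[]
    for i in range(1,k):
        if s[i,4]<60: continue
        q=W[(l==i)]; q=q[np.isfinite(q).all(1)]
        t=q[q[:,2]>np.median(q[:,2])-.004] if n=="top" else q[q[:,2]>.072]
        (mm,ss,_)=cv2.minAreaRect(t[:,:2].astype(np.float32))
        print(n,ce[i].round(1),s[i,4],"mean",t.mean(0).round(4),"zpct",np.percentile(q[:,2],[10,50,90]).round(4),"rect",np.round(mm,4),np.round(ss,4)); C.append(mm)
    C=np.array(C); 
    print("yaw of row",np.degrees(np.arctan2(*(C[0]-C[-1])[::-1])),np.linalg.norm(np.diff(C,axis=0),axis=1))
    # panel white
E
```

```text
top [389.3 205.1] 179 mean [ 0.5881 -0.1069  0.0773] zpct [0.0749 0.0771 0.0798] rect [ 0.588  -0.1068] [0.0266 0.0269]
top [364.7 213.7] 181 mean [ 0.5706 -0.0569  0.083 ] zpct [0.0751 0.0772 0.0798] rect [0.521 0.007] [0.0312 0.194 ]
top [340.  222.5] 181 mean [ 0.5539 -0.0081  0.0809] zpct [0.0731 0.075  0.0777] rect [0.5133 0.0326] [0.0323 0.1492]
top [315.2 231.1] 189 mean [0.5373 0.0407 0.0827] zpct [0.075  0.0772 0.0795] rect [0.5005 0.0477] [0.0336 0.1102]
yaw of row -60.46859743843456 [0.13201948 0.02676064 0.01985597]
side [293.2 187. ] 137 mean [ 0.5875 -0.1029  0.077 ] zpct [0.0672 0.0766 0.0785] rect [ 0.5874 -0.1035] [0.0257 0.0283]
side [299.  201.1] 147 mean [ 0.5711 -0.0548  0.0768] zpct [0.0668 0.0765 0.0785] rect [ 0.5712 -0.0562] [0.0256 0.0304]
side [305.7 218.1] 157 mean [0.5531 0.0019 0.0805] zpct [0.0659 0.0747 0.0768] rect [0.5055 0.392 ] [0.0272 0.8293]
side [312.3 234.2] 176 mean [0.5366 0.0547 0.0858] zpct [0.0665 0.0768 0.0787] rect [0.4966 0.4154] [0.0295 0.7811]
yaw of row -80.07727857083542 [0.0500533  0.45294539 0.02504261]
```

```bash
python3 - <<'E'
from plant import arm
from h import *
for n in("top","side"):
    z=np.load(n+"0.npz");p,d=z['p'],z['d'];c=arm.calibration(n);W=world(c,d)
    hsv=cv2.cvtColor(p,cv2.COLOR_RGB2HSV)
    m=((hsv[...,0]>50)&(hsv[...,0]<75)&(hsv[...,1]>130)&(hsv[...,2]>70)).astype(np.uint8)
    k,l,s,ce=cv2.connectedComponentsWithStats(m)
    C=[]
    for i in range(1,k):
        if s[i,4]<60: continue
        sel=(l==i)&(d>.2); q=W[sel]; zt=np.median(q[:,2]); t=q[abs(q[:,2]-zt)<.0035]
        # outline intersect at known height
        vv,uu=np.nonzero(sel&(abs(W[...,2]-zt)<.0035))
        a=atz(c,uu.astype(float),vv.astype(float),.078)
        mm,ss,_=cv2.minAreaRect(a[:,:2].astype(np.float32))
        print(n,"depth",np.median(t,0).round(4),t.mean(0).round(4),"rect",np.round(mm,4),np.round(ss,4)); C.append(mm)
    C=np.array(C)
    v=C[3]-C[0]; print("yaw of +y axis",np.degrees(np.arctan2(v[1],v[0])),np.linalg.norm(np.diff(C,axis=0),axis=1),"mid",C.mean(0))
E
```

```text
top depth [ 0.5881 -0.1066  0.077 ] [ 0.5879 -0.1069  0.0772] rect [ 0.5879 -0.1065] [0.0265 0.0264]
top depth [ 0.571  -0.0579  0.0772] [ 0.5714 -0.0576  0.0773] rect [ 0.5711 -0.0574] [0.0263 0.0264]
top depth [ 0.5539 -0.0087  0.0749] [ 0.5545 -0.0086  0.075 ] rect [ 0.5542 -0.0084] [0.0263 0.0264]
top depth [0.5378 0.0408 0.0772] [0.5376 0.0406 0.0772] rect [0.5375 0.0407] [0.0267 0.0265]
yaw of +y axis 108.86468929156909 [0.05187388 0.05185407 0.05186312] mid [ 0.56267443 -0.03289197]
side depth [ 0.5877 -0.1033  0.0774] [ 0.5875 -0.1035  0.0772] rect [ 0.5868 -0.0998] [0.0256 0.0312]
side depth [ 0.5714 -0.0558  0.0769] [ 0.5712 -0.0555  0.077 ] rect [ 0.5705 -0.0518] [0.0259 0.0332]
side depth [ 0.5534 -0.0044  0.0753] [ 0.5536 -0.0044  0.075 ] rect [5.53e-01 4.00e-04] [0.0261 0.0313]
side depth [0.5372 0.0434 0.0773] [0.5375 0.0436 0.0772] rect [0.5372 0.0457] [0.0264 0.031 ]
yaw of +y axis 108.79508034161245 [0.05067689 0.05506179 0.04792962] mid [ 0.56188522 -0.02636509]
```

```bash
cat >> h.py <<'E'
K=np.array([[.5375,.0408],[.5542,-.0085],[.571,-.0577],[.588,-.1067]])
def go(s,*pts,yaw=-71.14):
    r=R.from_euler('xyz',s['tool_rot'],degrees=True)
    print("pos",np.round(s['ee_pos'],4),"rot",np.round(s['tool_rot'],2),"F",np.round(s['force'],2),"t",s['clock'],"op",s['opening'])
    print("turn",(r.inv()*R.from_euler('xyz',[180,0,yaw],degrees=True)).as_rotvec().round(4))
    for p in pts: print(p,"->",r.inv().apply((np.array(p)-s['ee_pos'])*100).round(2))
E
python3 - <<'E'
from plant import arm
from h import *
go(arm.state(),[.45,-.35,.21],[*K[0],.21],[*K[0],.12])
E
```

```text
pos [ 0.1785 -0.6505  0.1729] rot [ 1.800e+02  6.000e-02 -7.466e+01] F [0.52 0.51 0.17] t 0.1 op 0.0939742801256245
turn [ 0.      0.0011 -0.0614]
[0.45, -0.35, 0.21] -> [-21.8  -34.14  -3.69]
[np.float64(0.5375), np.float64(0.0408), 0.21] -> [-57.18 -52.91  -3.65]
[np.float64(0.5375), np.float64(0.0408), 0.12] -> [-57.17 -52.91   5.35]
```

Emit:
play_rows(series="0 0 0 -2 -3 -3.7 1; 0 0 -0.02 -5 -8 -3.7 1; 0 0 -0.04 -8 -12.5 -3.7 1; 0 0 -0.061 -11 -17 -3.7 1; 0 0 -0.061 -14 -22 -3.7 1; 0 0 -0.061 -17 -26 -3.7 1; 0 0 -0.061 -20 -31 -3.7 1; 0 0 -0.061 -24 -35 -3.7 1; 0 0 -0.061 -28.5 -37.5 -3.7 1; 0 0 -0.061 -33 -40 -3.7 1", grip_force=20)

```text
clock: 1.35
ee_pos: [0.4772, -0.225, 0.2102]
tool_rot: [180.0, 0.0, -71.2]
force: [0.6, -0.4, -0.9]
opening: 0.0006
```

```bash
python3 - <<'E'
from plant import arm
from h import *
go(arm.state(),[*K[0],.21],[*K[0],.12])
E
```

```text
pos [ 0.4772 -0.225   0.2102] rot [ 1.7998e+02  2.0000e-02 -7.1150e+01] F [ 0.55 -0.4  -0.87] t 1.35 op 0.000635799366278895
turn [ 0.0003  0.0004 -0.0002]
[np.float64(0.5375), np.float64(0.0408), 0.21] -> [-2.321e+01 -1.430e+01  2.000e-02]
[np.float64(0.5375), np.float64(0.0408), 0.12] -> [-23.21 -14.3    9.02]
```

Emit:
play_rows(series="0 0 0 -4 -2.5 0 1; 0 0 0 -8.5 -5 0 1; 0 0 0 -13 -7.7 0 1; 0 0 0 -17.5 -10.5 0 1; 0 0 0 -21 -12.9 0 1; 0 0 0 -23.2 -14.3 1 1; 0 0 0 -23.2 -14.3 5 1; 0 0 0 -23.2 -14.3 9 1; 0 0 0 -23.2 -14.3 9 1; 0 0 0 -23.2 -14.3 9 1")

```text
clock: 2.6
ee_pos: [0.5381, 0.039, 0.1218]
tool_rot: [-179.9, -0.0, -71.2]
force: [0.4, 0.2, 0.3]
opening: 0.0005
```

```bash
python3 - <<'E'
from plant import arm
from h import *
s=arm.state()
go(s,[*K[0],.12],[*K[0],.09],[*K[0],.074],[*K[1],.12])
p,d=arm.snapshot("side"); cv2.imwrite("pics/s1.png",cv2.resize(p[120:300,200:440,::-1],None,fx=3,fy=3))
E
```

```text
pos [0.5381 0.039  0.1218] rot [-179.95   -0.    -71.17] F [0.37 0.15 0.29] t 2.6 op 0.00046034280561152154
turn [-0.0009 -0.     -0.0005]
[np.float64(0.5375), np.float64(0.0408), 0.12] -> [-0.18 -0.    0.18]
[np.float64(0.5375), np.float64(0.0408), 0.09] -> [-0.19  0.    3.18]
[np.float64(0.5375), np.float64(0.0408), 0.074] -> [-0.19  0.    4.78]
[np.float64(0.5542), np.float64(-0.0085), 0.12] -> [5.02 0.01 0.18]
```

View pics/s1.png

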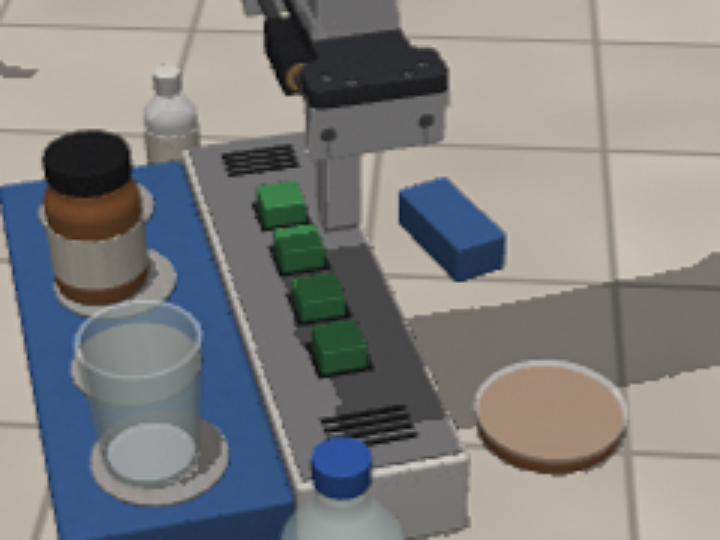

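The view shows the shut fingertips at crop (340,225), which is about (313,195) in the full image. I'll check that against the reported TCP.

```bash
python3 - <<'E'
from plant import arm
from h import *
c=arm.calibration("side");f=240/np.tan(np.radians(c['fovy']/2))
for P in ([.5381,.039,.1218],[.5375,.0408,.078]):
    q=R.from_euler('xyz',c['orientation'],degrees=True).inv().apply(np.array(P)-c['eye'])
    print(q[:2]/q[2]*f+[c['cx'],c['cy']])
p,d=arm.snapshot("top"); cv2.imwrite("pics/t1.png",cv2.resize(p[140:300,220:460,::-1],None,fx=3,fy=3))
E
```

```text
[311.62700618 210.27320454]
[312.17075247 231.0158106 ]
```

View pics/t1.png

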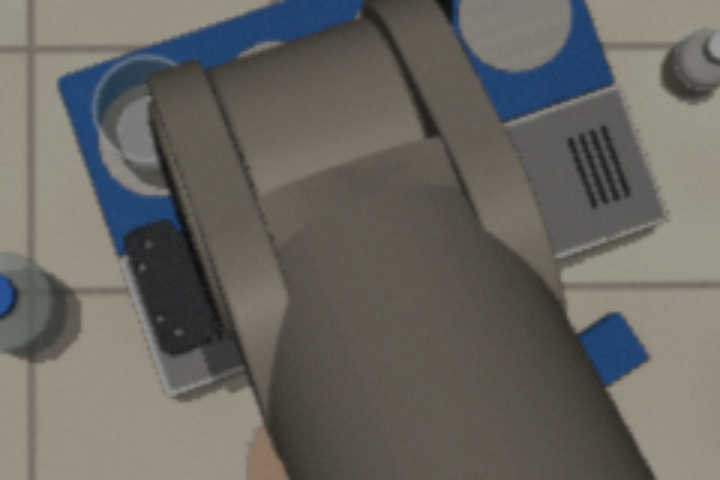

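```bash
python3 - <<'E'
from plant import arm
from h import *
c=arm.calibration("side");p,d=arm.snapshot("side");W=world(c,d)
print(arm.state()['ee_pos'],arm.state()['clock'])
for v in range(150,216,5): print(v,[W[v,u].round(3).tolist() for u in (308,313,317)])
E
```

```text
[0.53841244 0.03892863 0.12209197] 2.75
150 [[0.534, 0.132, 0.293], [0.527, 0.131, 0.292], [0.521, 0.128, 0.291]]
155 [[0.534, 0.132, 0.285], [0.527, 0.127, 0.282], [0.522, 0.124, 0.281]]
160 [[0.534, 0.13, 0.276], [0.528, 0.124, 0.272], [0.522, 0.119, 0.269]]
165 [[0.535, 0.125, 0.265], [0.528, 0.12, 0.261], [0.522, 0.119, 0.261]]
170 [[0.535, 0.124, 0.255], [0.528, 0.12, 0.254], [0.522, 0.121, 0.254]]
175 [[0.542, 0.053, 0.202], [0.534, 0.05, 0.2], [0.528, 0.049, 0.2]]
180 [[0.542, 0.052, 0.191], [0.534, 0.053, 0.192], [0.528, 0.047, 0.189]]
185 [[0.542, 0.051, 0.181], [0.534, 0.055, 0.184], [0.528, 0.051, 0.182]]
190 [[0.542, 0.052, 0.172], [0.534, 0.051, 0.171], [0.528, 0.049, 0.171]]
195 [[0.543, 0.049, 0.16], [0.535, 0.048, 0.16], [0.528, 0.043, 0.157]]
200 [[0.555, -0.076, 0.062], [0.546, -0.079, 0.06], [0.538, -0.076, 0.063]]
205 [[0.553, -0.051, 0.068], [0.544, -0.06, 0.062], [0.537, -0.063, 0.06]]
210 [[0.553, -0.046, 0.06], [0.543, -0.045, 0.061], [0.535, -0.046, 0.061]]
215 [[0.55, -0.013, 0.073], [0.54, -0.01, 0.076], [0.534, -0.032, 0.059]]
```

The rendered tips sit about 32 mm higher than the reported TCP, while the xy agrees. I'll go down in small steps and rely on force and camera for height.

Emit:
play_rows(series="0 0 0 -0.2 0 1 1; 0 0 0 -0.2 0 2 1; 0 0 0 -0.2 0 3 1; 0 0 0 -0.2 0 3.6 1; 0 0 0 -0.2 0 3.8 1; 0 0 0 -0.2 0 3.8 1; 0 0 0 -0.2 0 3.8 1; 0 0 0 -0.2 0 3.8 1; 0 0 0 -0.2 0 3.8 1; 0 0 0 -0.2 0 3.8 1")

```text
clock: 4.0
ee_pos: [0.5369, 0.0408, 0.0826]
tool_rot: [-180.0, -0.0, -71.2]
force: [-0.3, -0.1, 0.5]
opening: 0.0006
```

```bash
python3 - <<'E'
from plant import arm
from h import *
s=arm.state(); go(s,[*K[0],.07])
c=arm.calibration("side");p,d=arm.snapshot("side");W=world(c,d)
cv2.imwrite("pics/s2.png",cv2.resize(p[120:300,200:440,::-1],None,fx=3,fy=3))
for v in range(185,245,4): print(v,[W[v,u].round(3).tolist() for u in (308,312,317)])
E
```

```text
pos [0.5369 0.0408 0.0826] rot [-179.99   -0.    -71.16] F [-0.32 -0.09  0.49] t 4.0 op 0.0006026633512997133
turn [-0.0002 -0.     -0.0004]
[np.float64(0.5375), np.float64(0.0408), 0.07] -> [ 0.02 -0.06  1.26]
185 [[0.535, 0.128, 0.232], [0.529, 0.126, 0.231], [0.522, 0.121, 0.228]]
189 [[0.535, 0.125, 0.223], [0.529, 0.124, 0.223], [0.522, 0.12, 0.221]]
193 [[0.535, 0.126, 0.217], [0.53, 0.119, 0.213], [0.522, 0.121, 0.214]]
197 [[0.544, 0.042, 0.151], [0.536, 0.055, 0.161], [0.528, 0.052, 0.159]]
201 [[0.544, 0.042, 0.143], [0.536, 0.055, 0.153], [0.528, 0.052, 0.151]]
205 [[0.544, 0.042, 0.135], [0.536, 0.052, 0.142], [0.528, 0.052, 0.143]]
209 [[0.544, 0.042, 0.126], [0.536, 0.056, 0.137], [0.528, 0.053, 0.135]]
213 [[0.544, 0.042, 0.118], [0.536, 0.053, 0.126], [0.528, 0.056, 0.129]]
217 [[0.549, -0.002, 0.076], [0.541, -0.004, 0.075], [0.534, -0.026, 0.059]]
221 [[0.548, 0.003, 0.071], [0.541, 0.001, 0.07], [0.533, -0.009, 0.062]]
225 [[0.548, 0.003, 0.062], [0.541, -0.0, 0.06], [0.532, 0.004, 0.063]]
229 [[0.545, 0.036, 0.078], [0.538, 0.035, 0.078], [0.53, 0.033, 0.077]]
233 [[0.544, 0.046, 0.077], [0.537, 0.046, 0.078], [0.529, 0.047, 0.079]]
237 [[0.544, 0.056, 0.076], [0.537, 0.056, 0.077], [0.528, 0.053, 0.075]]
241 [[0.544, 0.055, 0.066], [0.537, 0.056, 0.068], [0.528, 0.055, 0.067]]
```

View pics/s2.png

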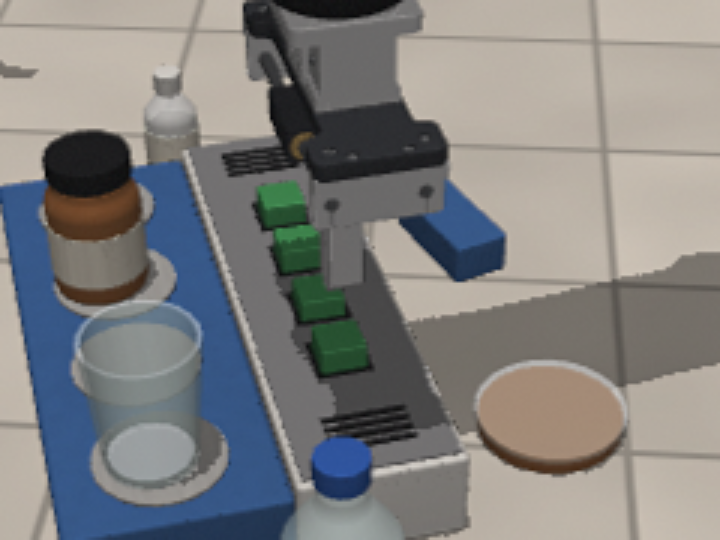

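The tip bottom is still about 33 mm above the key, at z≈0.115, with the TCP reported at 0.083. If the TCP reading were right after all, contact would start at 0.078. So I'll step down less than 8 mm and read the force.

Emit:
play_rows(series="0 0 0 0 -0.05 0.2 1; 0 0 0 0 -0.05 0.4 1; 0 0 0 0 -0.05 0.6 1; 0 0 0 0 -0.05 0.8 1; 0 0 0 0 -0.05 1 1; 0 0 0 0 -0.05 1 1; 0 0 0 0 -0.05 1 1; 0 0 0 0 -0.05 1 1; 0 0 0 0 -0.05 1 1; 0 0 0 0 -0.05 1 1")

```text
clock: 5.3
ee_pos: [0.5373, 0.041, 0.0725]
tool_rot: [-180.0, 0.0, -71.2]
force: [-0.5, -0.4, -0.3]
opening: 0.0005
```

```bash
python3 - <<'E'
from plant import arm
from h import *
s=arm.state(); go(s,[*K[0],.07]); print(s['joint_efforts'].round(2),s['torque'].round(3))
c=arm.calibration("side");p,d=arm.snapshot("side");W=world(c,d)
for u in (306,308,312,316,319):
    col=W[195:245,u]; i=np.nonzero((abs(col[:,1]-.045)<.02)&(col[:,2]>.082))[0]
    print(u,195+i.max(),col[i.max()].round(4))
E
```

```text
pos [0.5373 0.041  0.0725] rot [-179.99    0.    -71.17] F [-0.46 -0.43 -0.33] t 5.3 op 0.000506332939801306
turn [-0.0001  0.     -0.0005]
[np.float64(0.5375), np.float64(0.0408), 0.07] -> [ 0.02 -0.01  0.25]
[-0.000e+00 -7.562e+01 -4.450e+00 -3.723e+01  0.000e+00 -7.000e-02
  0.000e+00] [-0.054 -0.002  0.045]Traceback (most recent call last):
  File "<stdin>", line 7, in <module>
    return umr_maximum(a, axis, None, out, keepdims, initial, where)
ValueError: zero-size array to reduction operation maximum which has no identity
```

There's no force at 0.0725, where a real contact would give about 3 N. So the reported z is low and the camera is right. I'll go on down to about 0.055 and measure again.

Emit:
play_rows(series="0 0 0 0 0 0.2 1; 0 0 0 0 0 0.4 1; 0 0 0 0 0 0.6 1; 0 0 0 0 0 0.8 1; 0 0 0 0 0 1 1; 0 0 0 0 0 1.2 1; 0 0 0 0 0 1.4 1; 0 0 0 0 0 1.6 1; 0 0 0 0 0 1.7 1; 0 0 0 0 0 1.7 1")

```text
clock: 6.6
ee_pos: [0.5373, 0.041, 0.0554]
tool_rot: [180.0, 0.0, -71.2]
force: [0.4, -0.6, -0.4]
opening: 0.0006
```

```bash
python3 - <<'E'
from plant import arm
from h import *
s=arm.state(); go(s,[*K[0],.07])
c=arm.calibration("side");p,d=arm.snapshot("side");W=world(c,d)
np.savez("s3.npz",p=p,d=d)
for u in range(302,324,2):
    print(u,[(v,W[v,u,1].round(3).item(),W[v,u,2].round(3).item()) for v in range(216,232,1)][::2])
cv2.imwrite("pics/s3.png",cv2.resize(p[180:260,260:360,::-1],None,fx=7,fy=7,interpolation=cv2.INTER_NEAREST))
E
```

```text
pos [0.5373 0.041  0.0554] rot [180.     0.   -71.16] F [ 0.35 -0.6  -0.37] t 6.6 op 0.00058862128794576
turn [ 0.0001  0.0001 -0.0003]
[np.float64(0.5375), np.float64(0.0408), 0.07] -> [ 0.02 -0.02 -1.46]
302 [(216, -0.004, 0.077), (218, 0.001, 0.076), (220, 0.006, 0.075), (222, 0.007, 0.071), (224, 0.008, 0.068), (226, 0.009, 0.064), (228, 0.012, 0.061), (230, 0.018, 0.061)]
304 [(216, -0.004, 0.076), (218, 0.002, 0.077), (220, 0.005, 0.074), (222, 0.008, 0.072), (224, 0.008, 0.068), (226, 0.007, 0.062), (228, 0.01, 0.06), (230, 0.034, 0.074)]
306 [(216, -0.004, 0.077), (218, 0.001, 0.076), (220, 0.005, 0.074), (222, 0.003, 0.069), (224, 0.006, 0.066), (226, 0.006, 0.062), (228, 0.033, 0.078), (230, 0.037, 0.076)]
308 [(216, 0.042, 0.111), (218, 0.043, 0.108), (220, 0.04, 0.101), (222, 0.042, 0.099), (224, 0.042, 0.094), (226, 0.043, 0.09), (228, 0.031, 0.077), (230, 0.037, 0.077)]
310 [(216, 0.057, 0.123), (218, 0.055, 0.117), (220, 0.056, 0.114), (222, 0.057, 0.11), (224, 0.054, 0.104), (226, 0.055, 0.1), (228, 0.056, 0.096), (230, 0.035, 0.075)]
312 [(216, 0.053, 0.12), (218, 0.
[... 294 characters left out ...]
0.036, 0.077)]
316 [(216, 0.053, 0.12), (218, 0.05, 0.114), (220, 0.052, 0.111), (222, 0.051, 0.106), (224, 0.051, 0.102), (226, 0.052, 0.098), (228, 0.03, 0.077), (230, 0.037, 0.078)]
318 [(216, 0.05, 0.118), (218, 0.049, 0.114), (220, 0.052, 0.111), (222, 0.053, 0.108), (224, 0.05, 0.102), (226, 0.051, 0.097), (228, 0.032, 0.078), (230, 0.035, 0.076)]
320 [(216, 0.048, 0.117), (218, 0.049, 0.114), (220, 0.05, 0.11), (222, 0.048, 0.104), (224, 0.049, 0.1), (226, 0.046, 0.094), (228, 0.01, 0.062), (230, 0.033, 0.075)]
322 [(216, -0.025, 0.063), (218, -0.021, 0.061), (220, -0.014, 0.061), (222, -0.011, 0.059), (224, -0.002, 0.061), (226, 0.001, 0.059), (228, 0.009, 0.061), (230, 0.014, 0.06)]
```

View pics/s3.png

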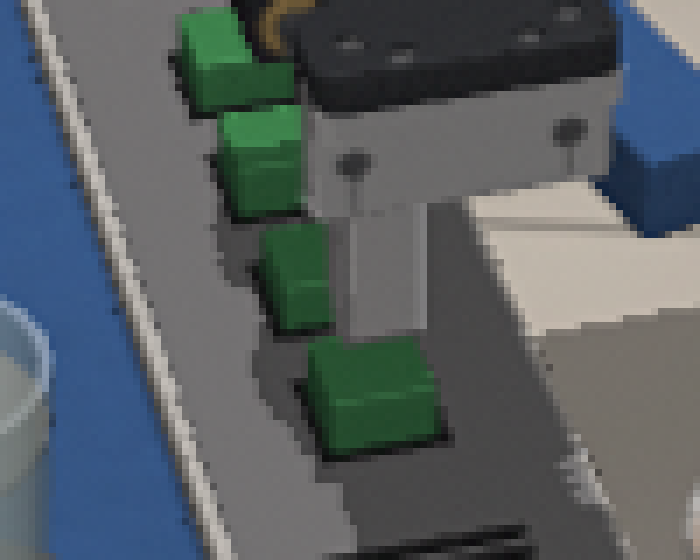

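The tips are now at z≈0.09 and centred over key 1, with the TCP reported at 0.055. Contact should come near a reported 0.044.

Emit:
play_rows(series="0 0 0 0 0 0.2 1; 0 0 0 0 0 0.4 1; 0 0 0 0 0 0.6 1; 0 0 0 0 0 0.8 1; 0 0 0 0 0 0.9 1; 0 0 0 0 0 1 1; 0 0 0 0 0 1.1 1; 0 0 0 0 0 1.1 1; 0 0 0 0 0 1.1 1; 0 0 0 0 0 1.1 1")

```text
clock: 7.9
ee_pos: [0.5372, 0.041, 0.0445]
tool_rot: [180.0, 0.0, -71.2]
force: [-1.2, 0.4, 1.2]
opening: 0.0004
```

```bash
python3 - <<'E'
from plant import arm
from h import *
s=arm.state(); go(s,[*K[0],.07]); print(s['torque'].round(3))
E
```

```text
pos [0.5372 0.041  0.0445] rot [180.     0.   -71.17] F [-1.23  0.45  1.21] t 7.9 op 0.00037941461211659256
turn [ 0.      0.0001 -0.0004]
[np.float64(0.5375), np.float64(0.0408), 0.07] -> [ 0.02 -0.02 -2.55]
[ 0.011  0.284 -0.016]
```

Emit:
play_rows(series="0 0 0 0 0 0.05 1; 0 0 0 0 0 0.1 1; 0 0 0 0 0 0.15 1; 0 0 0 0 0 0.2 1; 0 0 0 0 0 0.25 1; 0 0 0 0 0 0.3 1; 0 0 0 0 0 0.3 1; 0 0 0 0 0 0.3 1; 0 0 0 0 0 0.3 1; 0 0 0 0 0 0.3 1")

```text
clock: 9.15
ee_pos: [0.5373, 0.0409, 0.0415]
tool_rot: [-180.0, -0.0, -71.2]
force: [-1.0, -0.7, 3.4]
opening: 0.0005
```

```bash
python3 - <<'E'
from plant import arm
from h import *
s=arm.state(); go(s,[*K[0],.07]); print(s['torque'].round(3))
c=arm.calibration("side");p,d=arm.snapshot("side");W=world(c,d)
for i in range(3): print(np.round(arm.state()['force'],2)); arm.snapshot("side")
cv2.imwrite("pics/s4.png",cv2.resize(p[180:260,260:360,::-1],None,fx=7,fy=7,interpolation=cv2.INTER_NEAREST))
E
```

```text
pos [0.5373 0.0409 0.0415] rot [-179.99   -0.    -71.16] F [-0.97 -0.69  3.36] t 9.15 op 0.0005413777354369264
turn [-0.0001 -0.     -0.0004]
[np.float64(0.5375), np.float64(0.0408), 0.07] -> [ 0.02 -0.01 -2.85]
[-0.078  0.259 -0.013]
[-1.69 -0.1   4.  ]
[-0.96  0.4   2.51]
[-1.39 -0.3   3.11]
```

View pics/s4.png

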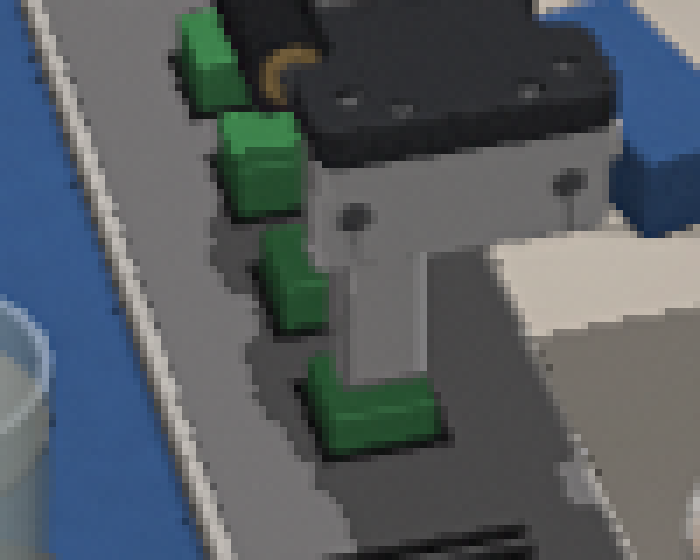

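Key 1 is tapped. The force is about 3.2 N at roughly 5 mm down, so it is springy, and the key top sat at a reported z≈0.0465. Now key 2: lift, shift 52 mm and approach to a reported 0.045.

Emit:
play_rows(series="0 0 0 0 0 -1 1; 0 0 0 0 0 -2.5 1; 0 0 0 2.6 0 -2.5 1; 0 0 0 5.2 0 -2.5 1; 0 0 0 5.2 0 -2.5 1; 0 0 0 5.2 0 -1.5 1; 0 0 0 5.2 0 -0.8 1; 0 0 0 5.2 0 -0.5 1; 0 0 0 5.2 0 -0.35 1; 0 0 0 5.2 0 -0.35 1")

```text
clock: 10.6
ee_pos: [0.5541, -0.0081, 0.045]
tool_rot: [180.0, 0.0, -71.2]
force: [0.0, 0.4, -0.3]
opening: 0.0004
```

```bash
python3 - <<'E'
from plant import arm
from h import *
s=arm.state(); go(s,[*K[1],.044]); print(s['torque'].round(3))
for i in range(2): arm.snapshot("side");print(np.round(arm.state()['force'],2)); 
E
```

```text
pos [ 0.5541 -0.0081  0.045 ] rot [ 1.800e+02  1.000e-02 -7.115e+01] F [ 0.01  0.36 -0.25] t 10.6 op 0.00036722994385965857
turn [ 0.0001  0.0001 -0.0002]
[np.float64(0.5542), np.float64(-0.0085), 0.044] -> [0.04 0.   0.1 ]
[ 0.021 -0.011  0.008]
[ 0.56  0.28 -0.68]
[-0.07  0.11  0.58]
```

No force at 0.045, so the key top is lower here. I'll take 1 mm more in small steps.

Emit:
play_rows(series="0 0 0 0.04 0 0.02 1; 0 0 0 0.04 0 0.04 1; 0 0 0 0.04 0 0.06 1; 0 0 0 0.04 0 0.08 1; 0 0 0 0.04 0 0.08 1; 0 0 0 0.04 0 0.08 1; 0 0 0 0.04 0 0.08 1; 0 0 0 0.04 0 0.08 1; 0 0 0 0.04 0 0.08 1; 0 0 0 0.04 0 0.08 1")

```text
clock: 11.95
ee_pos: [0.5543, -0.0086, 0.0442]
tool_rot: [-180.0, -0.0, -71.2]
force: [-1.0, -0.6, 2.2]
opening: 0.0004
```

```bash
python3 - <<'E'
from plant import arm
from h import *
s=arm.state(); go(s,[*K[1],.044]); print(s['torque'].round(3))
for i in range(2): arm.snapshot("side");print(np.round(arm.state()['force'],2)); 
E
```

```text
pos [ 0.5543 -0.0086  0.0442] rot [-179.99   -0.    -71.16] F [-1.03 -0.55  2.22] t 11.95 op 0.0003687643259908124
turn [-0.0001 -0.     -0.0004]
[np.float64(0.5542), np.float64(-0.0085), 0.044] -> [-0.02  0.    0.02]
[-0.101  0.054  0.033]
[-1.07 -0.38  1.86]
[-0.83 -0.23  1.85]
```

Emit:
play_rows(series="0 0 0 0 0 0.01 1; 0 0 0 0 0 0.02 1; 0 0 0 0 0 0.03 1; 0 0 0 0 0 0.03 1; 0 0 0 0 0 0.03 1; 0 0 0 0 0 0.03 1; 0 0 0 0 0 0.03 1; 0 0 0 0 0 0.03 1; 0 0 0 0 0 0.03 1; 0 0 0 0 0 0.03 1")

```text
clock: 13.3
ee_pos: [0.5542, -0.0086, 0.0439]
tool_rot: [-180.0, 0.0, -71.2]
force: [-0.2, -1.1, 1.2]
opening: 0.0004
```

```bash
python3 - <<'E'
from plant import arm
from h import *
s=arm.state(); go(s,[*K[1],.044],[*K[2],.0440]); 
for i in range(2): arm.snapshot("side");print(np.round(arm.state()['force'],2)); 
E
```

```text
pos [ 0.5542 -0.0086  0.0439] rot [-179.99    0.    -71.16] F [-0.16 -1.1   1.23] t 13.3 op 0.0004337619085140069
turn [-0.0001  0.     -0.0004]
[np.float64(0.5542), np.float64(-0.0085), 0.044] -> [-0.02 -0.   -0.01]
[np.float64(0.571), np.float64(-0.0577), 0.044] -> [ 5.18 -0.   -0.01]
[ 1.66 -1.11  1.56]
[ 0.52 -1.17  2.08]
```

The force isn't clearly rising yet, so I'll go 0.6 mm more to tell firm from springy.

Emit:
play_rows(series="0 0 0 0 0 0.02 1; 0 0 0 0 0 0.03 1; 0 0 0 0 0 0.04 1; 0 0 0 0 0 0.05 1; 0 0 0 0 0 0.06 1; 0 0 0 0 0 0.06 1; 0 0 0 0 0 0.06 1; 0 0 0 0 0 0.06 1; 0 0 0 0 0 0.06 1; 0 0 0 0 0 0.06 1")

```text
clock: 14.65
ee_pos: [0.5542, -0.0086, 0.0434]
tool_rot: [-180.0, 0.0, -71.2]
force: [-0.1, -2.1, 6.3]
opening: 0.0005
```

```bash
python3 - <<'E'
from plant import arm
from h import *
s=arm.state(); go(s,[*K[1],.044],[*K[2],.0440]); 
for i in range(3): arm.snapshot("side");print(np.round(arm.state()['force'],2)); 
E
```

```text
pos [ 0.5542 -0.0086  0.0434] rot [-180.      0.    -71.17] F [-0.13 -2.13  6.34] t 14.65 op 0.0004897164794688759
turn [-0.      0.     -0.0004]
[np.float64(0.5542), np.float64(-0.0085), 0.044] -> [-0.01 -0.   -0.06]
[np.float64(0.571), np.float64(-0.0577), 0.044] -> [ 5.19 -0.   -0.06]
[-0.96 -1.23  5.93]
[-1.43 -1.18  4.82]
[-0.38 -0.64  6.23]
```

Key 2 is firm: the force rose about 4 N within 0.6 mm. Now key 3, pressed about 3 mm.

Emit:
play_rows(series="0 0 0 0 0 -1 1; 0 0 0 0 0 -2.5 1; 0 0 0 2.6 0 -2.5 1; 0 0 0 5.2 0 -2.5 1; 0 0 0 5.2 0 -2.5 1; 0 0 0 5.2 0 -1.5 1; 0 0 0 5.2 0 -0.7 1; 0 0 0 5.2 0 -0.2 1; 0 0 0 5.2 0 0 1; 0 0 0 5.2 0 0 1")

```text
clock: 16.05
ee_pos: [0.5709, -0.0575, 0.0433]
tool_rot: [180.0, 0.0, -71.1]
force: [-1.1, 1.6, 3.3]
opening: 0.001
```

```bash
python3 - <<'E'
from plant import arm
from h import *
for i in range(4): arm.snapshot("side");print(np.round(arm.state()['force'],2)); 
s=arm.state(); go(s,[*K[2],.0434],[*K[3],.0434]); 
E
```

```text
[-1.02  0.92  2.22]
[-0.94  0.37  1.98]
[0.04 0.83 2.83]
[-1.21  1.26  2.11]
pos [ 0.5712 -0.0578  0.0436] rot [-1.7998e+02 -1.0000e-02 -7.1160e+01] F [-1.21  1.26  2.11] t 16.25 op 0.00013099768449204079
turn [-0.0004 -0.0001 -0.0004]
[np.float64(0.571), np.float64(-0.0577), 0.0434] -> [-0.02  0.01  0.02]
[np.float64(0.588), np.float64(-0.1067), 0.0434] -> [ 5.17 -0.01  0.02]
```

Key 3 is springy, about 2.3 N at 3 mm. On to key 4.

Emit:
play_rows(series="0 0 0 0 0 -1 1; 0 0 0 0 0 -2.5 1; 0 0 0 2.6 0 -2.5 1; 0 0 0 5.2 0 -2.5 1; 0 0 0 5.2 0 -2.5 1; 0 0 0 5.2 0 -1.5 1; 0 0 0 5.2 0 -0.7 1; 0 0 0 5.2 0 -0.2 1; 0 0 0 5.2 0 0 1; 0 0 0 5.2 0 0 1")

```text
clock: 17.5
ee_pos: [0.5877, -0.1067, 0.0433]
tool_rot: [180.0, 0.0, -71.1]
force: [-0.3, 1.9, 1.7]
opening: 0.0006
```

```bash
python3 - <<'E'
from plant import arm
from h import *
for i in range(4): arm.snapshot("side");print(np.round(arm.state()['force'],2)); 
s=arm.state(); go(s,[*K[3],.0434],[*K[1],.0434]); 
E
```

```text
[-0.94  0.72  2.6 ]
[-0.74  1.22  1.62]
[-0.56  0.98  1.4 ]
[-1.1   1.36  1.86]
pos [ 0.588  -0.1071  0.0435] rot [-1.7998e+02 -1.0000e-02 -7.1170e+01] F [-1.1   1.36  1.86] t 17.7 op 0.00041573635351658476
turn [-0.0004 -0.0001 -0.0004]
[np.float64(0.588), np.float64(-0.1067), 0.0434] -> [-0.03 -0.01  0.01]
[np.float64(0.5542), np.float64(-0.0085), 0.0434] -> [-1.042e+01  2.000e-02  1.000e-02]
```

Key 4 is springy too, so the latched one is key 2. Going back to it and pressing down to the bottom stop, at a reported z≈0.0345.

Emit:
play_rows(series="0 0 0 0 0 -1 1; 0 0 0 0 0 -2.5 1; 0 0 0 -5 0 -2.5 1; 0 0 0 -8.5 0 -2.5 1; 0 0 0 -10.4 0 -2.5 1; 0 0 0 -10.4 0 -2.5 1; 0 0 0 -10.4 0 -2.5 1; 0 0 0 -10.4 0 -1.5 1; 0 0 0 -10.4 0 -0.7 1; 0 0 0 -10.4 0 -0.3 1")

```text
clock: 18.95
ee_pos: [0.5538, -0.009, 0.0453]
tool_rot: [179.9, 0.0, -71.2]
force: [0.7, -0.4, 0.1]
opening: 0.0004
```

Emit:
play_rows(series="0 0 0 0 0 0.2 1; 0 0 0 0 0 0.4 1; 0 0 0 0 0 0.6 1; 0 0 0 0 0 0.8 1; 0 0 0 0 0 1 1; 0 0 0 0 0 1.1 1; 0 0 0 0 0 1.2 1; 0 0 0 0 0 1.2 1; 0 0 0 0 0 1.2 1; 0 0 0 0 0 1.2 1")

```text
clock: 20.2
ee_pos: [0.5541, -0.0088, 0.0349]
tool_rot: [180.0, -0.0, -71.2]
force: [-5.9, -0.3, 11.9]
opening: 0.0003
```

```bash
python3 - <<'E'
from plant import arm
from h import *
s=arm.state(); go(s,[*K[1],.0345])
E
```

```text
pos [ 0.5541 -0.0088  0.0349] rot [ 1.7999e+02 -2.0000e-02 -7.1170e+01] F [-5.88 -0.28 11.91] t 20.2 op 0.00033510187243071467
turn [ 0.0002 -0.0003 -0.0005]
[np.float64(0.5542), np.float64(-0.0085), 0.0345] -> [-0.02 -0.02  0.04]
```

Emit:
play_rows(series="0 0 0 0 0 0.04 1; 0 0 0 0 0 0.08 1; 0 0 0 0 0 0.08 1; 0 0 0 0 0 0.08 1; 0 0 0 0 0 0 1; 0 0 0 0 0 -0.5 1; 0 0 0 0 0 -1.5 1; 0 0 0 0 0 -3 1; 0 0 0 0 0 -6 1; 0 0 0 0 0 -10 1")

```text
clock: 21.45
ee_pos: [0.5538, -0.0085, 0.1356]
tool_rot: [180.0, 0.0, -71.2]
force: [0.7, -0.2, 0.2]
opening: 0.0006
```

```bash
python3 - <<'E'
from plant import arm
from h import *
s=arm.state(); go(s,[*K[1],.0345])
c=arm.calibration("side");p,d=arm.snapshot("side");W=world(c,d)
cv2.imwrite("pics/s9.png",cv2.resize(p[120:300,200:440,::-1],None,fx=3,fy=3))
hsv=cv2.cvtColor(p,cv2.COLOR_RGB2HSV)
m=((hsv[...,0]>50)&(hsv[...,0]<75)&(hsv[...,1]>130)&(hsv[...,2]>50)).astype(np.uint8)
k,l,st,ce=cv2.connectedComponentsWithStats(m)
for i in range(1,k):
    if st[i,4]>30: q=W[l==i]; print(ce[i].round(),st[i,4],np.percentile(q[:,2],[50,60,75,90]).round(4))
E
```

```text
pos [ 0.5538 -0.0085  0.1356] rot [ 1.7997e+02  3.0000e-02 -7.1150e+01] F [ 0.67 -0.21  0.19] t 21.45 op 0.0006042501385543575
turn [ 0.0006  0.0006 -0.0002]
[np.float64(0.5542), np.float64(-0.0085), 0.0345] -> [ 0.02 -0.04 10.11]
[293. 187.] 127 [0.0758 0.0766 0.0778 0.0786]
[298. 199.] 79 [0.0778 0.0779 0.0782 0.0788]
[301. 206.] 41 [0.0698 0.071  0.0732 0.0748]
[306. 218.] 139 [0.0761 0.0767 0.0774 0.0784]
[312. 232.] 93 [0.0774 0.0777 0.078  0.0786]
[315. 240.] 44 [0.0696 0.0702 0.0724 0.0738]
```

View pics/s9.png

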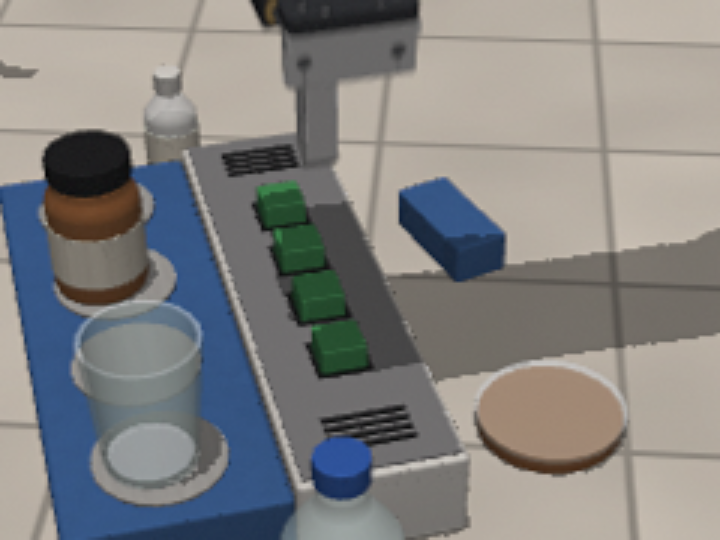

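Key 2's top, at (306,218), now reads 0.0784 like the other keys (it was 0.0768). The fingers are well clear and the bystanders are where they were. I'll let the arm settle, check once more and hand in.

Emit:
play_rows(series="0 0 0 0 0 0 1; 0 0 0 0 0 0 1; 0 0 0 0 0 0 1; 0 0 0 0 0 0 1; 0 0 0 0 0 0 1; 0 0 0 0 0 0 1; 0 0 0 0 0 0 1; 0 0 0 0 0 0 1; 0 0 0 0 0 0 1; 0 0 0 0 0 0 1")

```text
clock: 22.75
ee_pos: [0.5542, -0.0086, 0.1343]
tool_rot: [-180.0, 0.0, -71.2]
force: [-0.6, -0.5, 0.2]
opening: 0.0002
```

```bash
python3 - <<'E'
from plant import arm
from h import *
c=arm.calibration("side");W0=world(c,np.load("side0.npz")['d'])
W=np.mean([world(c,arm.snapshot("side")[1]) for _ in range(3)],0)
for u,v in((293,184),(299,198),(306,214),(312,230)):
    s=np.s_[v-2:v+2,u-3:u+3,2]; print(np.median(W0[s]).round(4),np.median(W[s]).round(4))
print(arm.job_done())
E
```

```text
0.0776 0.0778
0.0773 0.0776
0.0758 0.0776
0.0779 0.0774
the job is handed in; nothing more can be done
None
```

I tapped the four keys from left to right, and the second was the latched one. I then pressed it to its bottom stop (about 12 N), let it spring up and handed the job in at about 23 s.

- **Taps:** keys 1, 3 and 4 were springy, at roughly 3.2 N, 2.3 N and 1.9 N when pressed 3 to 5 mm. Key 2 was firm, reaching about 6 N within 1 mm.
- **Final checks:** all four key tops read 77.4–77.8 mm above the bench, and key 2 rose from 75.8 to 77.6 mm. The glassware and boxes look unmoved in the last side view; I judged that by eye and did not measure it. The fingers were about 85 mm clear of the keys and the force reading was within noise. The latch can't be seen, so its release is inferred from key 2 springing fully up.
- **One disagreement:** the reported tool height was about 32 mm lower than the fingertips seen by the camera. The contact forces agreed with the camera, so I set the press heights from felt contact instead of the reported height.

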